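Dress the supper board

ROBOT

A 6-joint arm with a two-finger parallel gripper is mounted at the origin on a cart in front of the work surface, level with it; the furniture and walls round the work are solid. World frame = base frame: x ahead of the robot, y to its left, z up, the work surface at z = 0. Lengths are in m, angles in rad, forces in N, time in s.
With the tool pointing down it reaches from about 0.4 to 0.825 m from the base axis. Payload 7 kg.
Tool frame: the origin (TCP) lies between the finger pads; the fingertips stand 14 mm ahead of it and the grasp point (between the pads) lies 5 mm behind it (robot.tcp_to_tips is the distance from the TCP to the fingertips, in m); z points along the fingers, y is the line along which they close (so a half turn about z gives the same grasp; the last joint's range is limited). The gripper opens to 88 mm and grips with 3 to 60 N. Pads are 19 mm wide; open, the fingers measure 130 mm over their backs; the gripper's body (78 mm by 193 mm) begins 47 mm behind the grasp point.
Start: joints at [1.552, 0.359, 0.012, 0, -1.224, -0.288], TCP at [0.204, 0.643, 0.241] pointing down, gripper open.
Joint ranges: [-3.07, 3.07], [-1.43, 2.12], [-1.02, 1.25], [-3.03, 1.67], [-3.05, -0], [-3.03, 3.03]. Speed limits (rad/s): [2.39, 2.39, 3.01, 3.14, 3.14, 3.14].

INTERFACE

Orientations are given as a unit quaternion [x, y, z, w].
In Python, from cell import robot gives the robot as it stands. Calls block until the motion is done:
- robot.reach(position, orientation): joint-space move of the TCP to a pose.
- robot.line_to(position, vel=0.15, rot=None, until_force=None): straight line of the TCP; rot=None keeps the orientation; vel is the mean speed in m/s. With until_force (N) it stops when the force on the tool has changed by that much, and returns True; else False.
- robot.move_joints(angles): joint-space move.
- robot.command_gripper(opening, strength=None): finger opening in m; strength is the grip in N (None keeps the last); returns when the fingers have stopped.
- robot.wait(seconds).
- robot.solve_ik(position, orientation): joint angles nearest the present ones, or None.
- robot.read_camera(name): name is "scene" or "top" or "wrist"; returns a dict with "color" (420x560x3 uint8, red, green, blue), "fx", "fy", "cx", "cy" (pixels), "R" (3x3) and "t" (3): a world point X has camera coordinates R X + t. Camera axes: x right, y down, z forward; pixel columns grow to the right and rows downward; lengths in m; the calibration is good to about 2 mm. The wrist camera is an equidistant fisheye: a pixel r from the principal point sees the ray r / f radians off the axis. A picture is of the moment at which its call begins. There is no depth.
A pose or a line that the arm cannot do raises robot.PlanningError and nothing moves.
- robot.job_done(): hands the job in; it is judged then, once.
Trained networks look in the newest picture that a camera, given by its name, has taken for a name from the list of things; names that differ only in an ending like _2 or _b are one class to them, and where a whole thing is asked for, a point or a joint stands for the part that bears it (a point fixed in the world has none). Each returns a list of dicts, best first, with "score" (0 to 1); they miss things now and then, are a little off and sometimes report something else, mostly with a low value. They report only what shows in the picture. A call takes as long as a camera call. They do not tell look-alikes from the thing itself.
- robot.silhouettes(thing, camera): "mask" (420x560 bool, what is visible of it) and "centre" ([column, row] in pixels, amid what is visible of it).
Readings, each from a call of its own:
- robot.get_time(): time.
- robot.get_joint_pos(): joint angles.
- robot.get_joint_vel(): joint speeds.
- robot.get_tau(): joint torques, N m.
- robot.get_tcp_pos(): TCP position.
- robot.get_tool_rot(): TCP orientation.
- robot.get_ft_force(): force on the tool from outside, world axes, zero at the start.
- robot.get_wrist_torque(): the same for the moment, N m.
- robot.get_grip_width(): finger opening in m.
- robot.get_finger_force(): force on a finger pad.
Only numpy, scipy, OpenCV 4.12 (cv2) and the standard library are available. Lean on these libraries where they do the work, as an engineer would, in place of code of your own. Each camera call takes 0.05 s, during which the arm holds its last target. There are 200 camera calls.

TASK

Dress the serving board for supper: stand the candle stand in the centre of the cork coaster, between the other two, and set the tealight centred on top of it. Put the red-capped spice jar in the centre of the coaster directly in front of the jam jar, and the green-labelled spice jar in the centre of the coaster directly in front of the tin. Keep all of them upright, and leave the jam jar, the tin and the salt shaker standing where they are.

Things in the scene. Friction and masses are not known exactly. Their poses are not given: they have to be found in the camera images.
- stand: terracotta-coloured round candle stand with a thin brass ring near its foot, flat top, loose, about 0.22 kg. 65 mm high; foot 62 mm across up to 7 mm high, straight body 53 mm across from 13 to 60 mm up, top 50 mm across. Origin: centre of the underside, z up its axis; round, so yaw does not matter. (The loose things start left of the board, in front of a tall fixed black coffee maker; carry things past its front, within about 0.45 m ahead of the robot, not across it.)
- tealight: small round tealight candle in a thin pale metal cup, dark green wax, loose, 38 mm across, 15 mm high, about 20 g. Origin: centre of the underside, z up its axis; round, so yaw does not matter.
- red_jar: spice jar with red cap and dark blue label, loose, 45 mm across, 108 mm high, about 0.13 kg. Origin: centre of the underside, z up its axis; round, so yaw does not matter.
- green_jar: spice jar with a white cap (green disc on its top) and green label, loose, 42 mm across, 104 mm high, about 0.13 kg. Origin: centre of the underside, z up its axis; round, so yaw does not matter.
- salt_shaker: small clear-glass salt shaker, grey-white contents, grey perforated dome cap, loose, 90 mm high; 44 mm across at the foot and about the same up to 60 mm, the cap narrower above 70 mm; about 0.14 kg. Not part of the job: it stays where it is. Origin: centre of the underside, z up its axis; round, so yaw does not matter.
- jam_jar: glass jar of pinkish-red strawberry jam with a pale lid, loose, 66 mm across, 100 mm high. It stands on the serving board about 92 mm behind (on the far side from the robot of) one of the two end coasters. Origin: centre of the underside, z up its axis; round, so yaw does not matter.
- tin: food tin, white and red label, bare metal lid, loose, 75 mm across, 110 mm high. It stands on the serving board about 92 mm behind the other end coaster. Origin: centre of the underside, z up its axis; round, so yaw does not matter.
- coaster_cork: cork-brown round coaster, 82 mm across, 4 mm thick, fixed on a wooden serving board; its top is 20 mm above the worktop. Origin: centre of its underside (16 mm above the worktop). Always the middle one of a straight row of three, 100 mm apart, that runs roughly across the robot's view (turned up to 0.25 rad). The board under it is 16 mm high, 300 mm along the row, and reaches 55 mm to the near and 135 mm to the far side of the row.
- coaster_blue: blue round coaster, 82 mm across, 4 mm thick, fixed on a wooden serving board; its top is 20 mm above the worktop. Origin: centre of its underside (16 mm above the worktop). At one end of the row, left or right.
- coaster_dark: dark grey metal round coaster, 82 mm across, 4 mm thick, fixed on a wooden serving board; its top is 20 mm above the worktop. Origin: centre of its underside (16 mm above the worktop). At the other end of the row.
Things that resemble listed ones, but are neither listed nor needed, are in the scene too. What is shaped like the green_jar but yellow is not meant.

How it is judged:
By the outcome, as a careful person would: the job done as asked, in the order asked, and still so for the second after the job is handed in, with the robot touching nothing.
It also fails if it takes over 128 s, if anything falls off the work surface, if the arm or the gripper's body presses on something with over 40 N, if the wrist force passes 120 N, or if a joint passes its speed limit or range.

## Working session

There is one attempt and no reset: what is moved stays moved. The work goes in short steps, each a Python script; the robot and the scene stay as the last script left them, time stands still between calls to the robot, and variables do not carry over. Pictures are saved under pics/ and viewed, at most 14 in all, crops included, and the job is handed in when it is done.

```bash
mkdir -p pics; ls; cat > h.py <<'E'
import numpy as np, cv2
from cell import robot
def snap(cam,fn=None):
    im=robot.read_camera(cam)
    if fn: cv2.imwrite('pics/'+fn,im['color'][:,:,::-1])
    return im
def ray(im,px):
    u=(px[0]-im['cx'])/im['fx'];v=(px[1]-im['cy'])/im['fy']
    R=np.array(im['R']);t=np.array(im['t'])
    return -R.T@t, R.T@np.array([u,v,1.])
def onplane(im,px,z):
    c,d=ray(im,px); return c+d*(z-c[2])/d[2]
def proj(im,X):
    p=np.array(im['R'])@np.array(X)+np.array(im['t']); return np.array([im['fx']*p[0]/p[2]+im['cx'],im['fy']*p[1]/p[2]+im['cy']])
E
python3 - <<'E'
from h import *
H=dict(stand=.033,tealight=.0075,red_jar=.054,green_jar=.052,salt_shaker=.045,jam_jar=.066,tin=.071,coaster_cork=.02,coaster_blue=.02,coaster_dark=.02)
for cam in('top','scene'):
    im=snap(cam,cam+'1.png'); print(cam,'cam at',ray(im,(280,210)))
    for n,h in H.items():
        for d in robot.silhouettes(n,cam):
            ys,xs=np.nonzero(d['mask'])
            print(n,round(d['score'],2),np.round(d['centre']),'bbox',xs.min(),xs.max(),ys.min(),ys.max(),np.round(onplane(im,d['centre'],h),3)[:2])
print(robot.get_time(),robot.get_tool_rot())
E
```

```text
pics
top cam at (array([ 0.25828081, -0.00197086,  1.11522212]), array([ 0.22049286,  0.00122614, -0.9755474 ]))
stand 0.87 [224. 241.] bbox 214 239 230 255 [0.429 0.14 ]
tealight 0.55 [191. 244.] bbox 183 197 238 253 [0.428 0.229]
red_jar 0.61 [256. 234.] bbox 248 267 222 245 [0.439 0.06 ]
red_jar 0.41 [406. 181.] bbox 390 425 164 198 [ 0.562 -0.322]
green_jar 0.89 [156. 217.] bbox 140 168 205 229 [0.493 0.307]
green_jar 0.51 [292. 263.] bbox 283 300 253 272 [ 0.367 -0.024]
green_jar 0.43 [326. 182.] bbox 311 346 161 201 [ 0.566 -0.118]
salt_shaker 0.86 [130. 251.] bbox 119 142 240 258 [0.409 0.37 ]
tin 0.61 [324. 180.] bbox 312 345 161 202 [ 0.567 -0.112]
coaster_cork 0.88 [365. 223.] bbox 350 381 207 237 [ 0.465 -0.216]
coaster_blue 0.96 [405. 221.] bbox 389 420 208 236 [ 0.465 -0.318]
coaster_dark 0.88 [328. 222.] bbox 310 342 207 237 [ 0.47  -0.122]
scene cam at (array([-0.26714209,  0.60783885,  0.57970678]), array([ 0.69026404, -0.5318014 , -0.49106478]))
stand 0.62 [258. 243.] bbox 244 272 223 263 [0.418 0.141]
tealight 0.59 [224. 270.] bbox 212 229 261 277 [0.413 0.228]
red_jar 0.73 [282. 220.] bbox 274 295 194 244 [0.435 0.062]
red_jar 0.67 [311. 169.] bbox 294 322 149 199 [ 0.601 -0.169]
green_jar 0.81 [333. 225.] bbox 322 344 197 246 [ 0.35  -0.013]
green_jar 0.65 [168. 248.] bbox 155 181 223 276 [0.494 0.307]
salt_shaker 0.93 [158. 282.] bbox 145 169 261 308 [0.412 0.369]
salt_shaker 0.27 [282. 220.] bbox 273 294 193 244 [0.448 0.053]
jam_jar 0.66 [361. 157.] bbox 350 375 136 177 [ 0.553 -0.312]
tin 0.55 [308. 173.] bbox 294 322 148 198 [ 0.558 -0.121]
coaster_cork 0.94 [360. 194.] bbox 344 374 186 201 [ 0.455 -0.212]
coaster_blue 0.9 [388. 183.] bbox 371 400 177 190 [ 0.455 -0.319]
coaster_dark 0.43 [322. 204.] bbox 315 346 197 211 [ 0.479 -0.101]
1.1 [ 9.88259815e-01 -1.52782649e-01  1.52628416e-05 -7.03791376e-06]
```

```bash
python3 -c "
import cv2
a=cv2.imread('pics/top1.png')[140:290,90:440];b=cv2.imread('pics/scene1.png')[120:330,130:430]
cv2.imwrite('pics/tc.png',cv2.resize(a,None,fx=2.28,fy=2.28,interpolation=2));cv2.imwrite('pics/sc.png',cv2.resize(b,None,fx=2.6,fy=2.6,interpolation=2))"
```

```text
(no output)
```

View pics/tc.png

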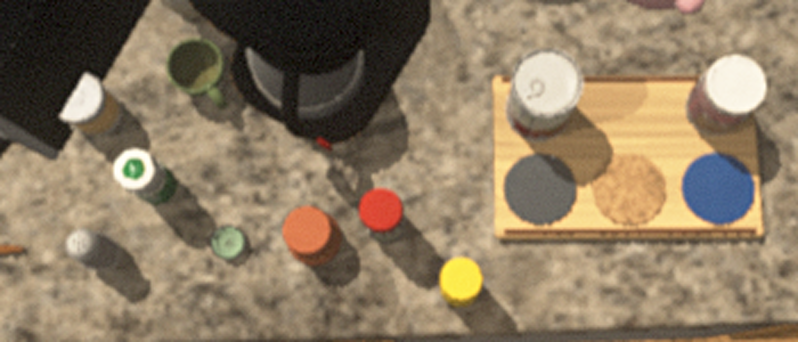

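View pics/sc.png

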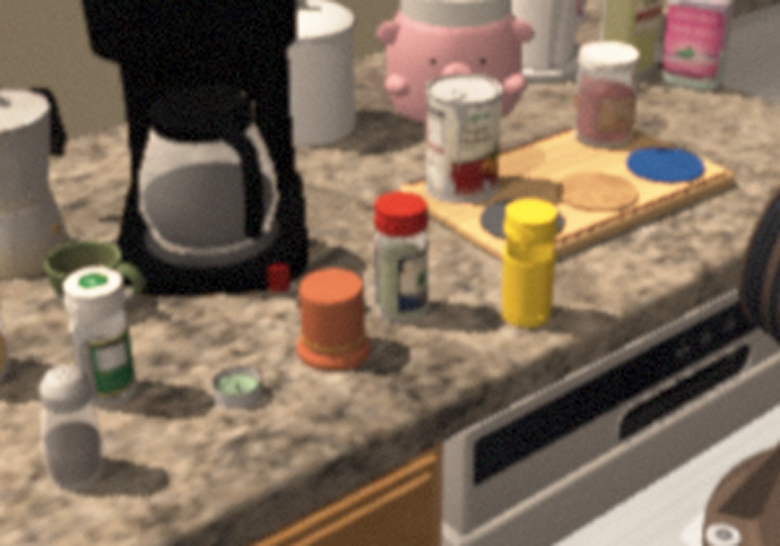

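View pics/top1.png

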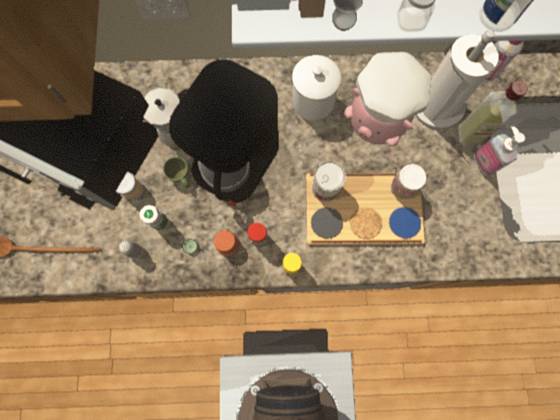

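The dark coaster is in front of the tin and the blue one is in front of the jam jar, so red_jar goes to blue and green_jar to dark. The yellow jar at top (292,263) is a decoy. There is also a white-capped look-alike at top (127,183). Next I'll take close wrist views of both areas and fit positions to the masks from all cameras.

```bash
cat >> h.py <<'E'
from scipy.optimize import minimize
from scipy.spatial.transform import Rotation as Ro
DIM=dict(stand=[(0,.031),(.007,.031),(.013,.0265),(.06,.0265),(.065,.025)],tealight=[(0,.019),(.015,.019)],red_jar=[(0,.0225),(.108,.0225)],
 green_jar=[(0,.021),(.104,.021)],salt_shaker=[(0,.022),(.06,.022),(.07,.02),(.09,.01)],jam_jar=[(.016,.033),(.116,.033)],tin=[(.016,.0375),(.126,.0375)],
 coaster_cork=[(.02,.041)],coaster_blue=[(.02,.041)],coaster_dark=[(.02,.041)])
A=np.linspace(0,2*np.pi,40,endpoint=False)
def projn(im,P):
    p=P@np.array(im['R']).T+np.array(im['t'])
    if im.get('fish'):
        r=np.hypot(p[:,0],p[:,1])+1e-12; th=np.arctan2(r,p[:,2])
        return np.c_[im['cx']+im['fx']*th*p[:,0]/r, im['cy']+im['fy']*th*p[:,1]/r]
    return np.c_[im['cx']+im['fx']*p[:,0]/p[:,2], im['cy']+im['fy']*p[:,1]/p[:,2]]
def hullmask(im,n,xy,z0=0):
    S=8
    P=np.concatenate([np.c_[xy[0]+r*np.cos(A),xy[1]+r*np.sin(A),0*A+z+z0] for z,r in DIM[n]])
    h=cv2.convexHull((projn(im,P)).astype(np.float32))
    m=np.zeros((420,560),np.uint8); cv2.fillConvexPoly(m,np.round(h*2**S).astype(np.int32),255,cv2.LINE_AA,S)
    return m/255.
def iou(im,n,xy,mask,z0=0):
    m=hullmask(im,n,xy,z0); return np.minimum(m,mask).sum()/np.maximum(m,mask).sum()
def fit(n,obs,x0,z0=0):
    f=lambda q:-np.mean([iou(im,n,q,m,z0) for im,m in obs])
    s=np.array(x0[:2]); r=minimize(f,s,method='Nelder-Mead',options=dict(initial_simplex=[s+[.012,.005],s+[-.01,.01],s+[-.003,-.012]],xatol=2e-4,fatol=1e-4))
    return r.x,-r.fun
def look(cam,names,guess,tol=.05,fn=None,z0=0):
    im=snap(cam,fn); im['fish']=cam=='wrist'; out={}
    for n in names:
        best=None
        for d in robot.silhouettes(n,cam):
            x,s=fit(n,[(im,d['mask'].astype(float))],guess[n],z0)
            if np.hypot(*(x-guess[n]))<tol and (best is None or s>best[1]): best=(x,s)
        if best: out[n]=best; print(cam,n,np.round(best[0],4),round(best[1],2))
    return im,out
G=dict(stand=(.429,.14),tealight=(.428,.229),red_jar=(.437,.061),green_jar=(.493,.307),salt_shaker=(.41,.37),jam_jar=(.557,-.315),tin=(.56,-.118),
 coaster_cork=(.465,-.215),coaster_blue=(.465,-.318),coaster_dark=(.47,-.118))
def down(yaw):  # finger closing line at angle yaw from world y
    return (Ro.from_euler('z',yaw)*Ro.from_quat([1,0,0,0])).as_quat()
E
python3 - <<'E'
from h import *
for c in('top','scene'): im,_=look(c,G,G)
print('maker base front',onplane(im,(232,231),0),onplane(im,(190,230),0))
robot.line_to([.42,.26,.28],vel=.3)
look('wrist',list(G)[:5],G,fn='w1.png')
robot.reach([.43,-.2,.28],down(0)); print(robot.get_tcp_pos(),robot.get_joint_pos())
look('wrist',list(G)[5:],G,fn='w2.png')
print(robot.get_time())
a=cv2.imread('pics/w1.png');b=cv2.imread('pics/w2.png');cv2.imwrite('pics/w12.png',cv2.resize(np.vstack([a,b]),(400,600)) if 0 else cv2.resize(np.hstack([a,b]),(800,300)))
E
```

```text
top stand [0.4259 0.1363] 0.87
top tealight [0.424  0.2322] 0.85
top red_jar [0.4396 0.0562] 0.87
top green_jar [0.4895 0.309 ] 0.84
top salt_shaker [0.4163 0.3692] 0.75
top jam_jar [ 0.5546 -0.319 ] 0.9
top tin [ 0.5625 -0.1201] 0.92
top coaster_cork [ 0.4663 -0.2164] 0.91
top coaster_dark [ 0.4698 -0.1171] 0.86
scene stand [0.4227 0.1375] 0.88
scene tealight [0.4194 0.2324] 0.84
scene red_jar [0.4387 0.0527] 0.87
scene green_jar [0.485  0.3108] 0.89
scene salt_shaker [0.4171 0.3699] 0.79
scene jam_jar [ 0.5548 -0.3225] 0.88
scene tin [ 0.5595 -0.1205] 0.91
scene coaster_cork [ 0.4598 -0.2115] 0.9
scene coaster_blue [ 0.4561 -0.3118] 0.83
scene coaster_dark [ 0.4643 -0.1129] 0.3
maker base front [0.53906275 0.12951862 0.        ] [0.60481907 0.20444042 0.        ]
wrist stand [0.4229 0.1393] 0.97
wrist tealight [0.4199 0.234 ] 0.94
wrist red_jar [0.4353 0.0596] 0.91
wrist green_jar [0.4856 0.3109] 0.92
wrist salt_shaker [0.4127 0.373 ] 0.78
[ 0.4303218  -0.19954412  0.28002727] [-1.79685339e-02 -4.42946521e-03 -3.48346321e-01 -5.81423953e-05
 -1.22673108e+00  1.58913533e+00]
wrist jam_jar [ 0.5514 -0.3155] 0.89
wrist tin [ 0.5578 -0.1191] 0.94
wrist coaster_cork [ 0.4632 -0.2152] 0.95
wrist coaster_dark [ 0.466  -0.1152] 0.93
6.1083
```

View pics/w12.png

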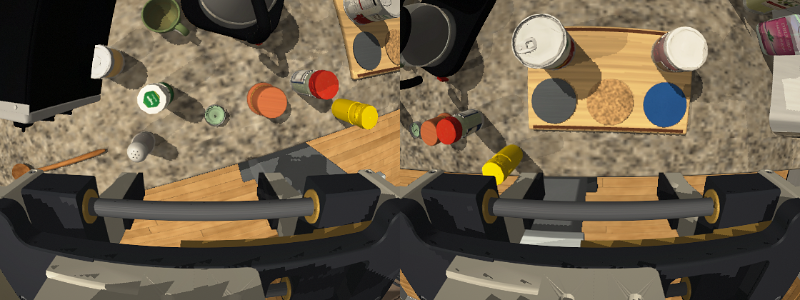

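```bash
cat >> h.py <<'E'
Z=lambda g:g+.0-.005   # TCP height for a grasp-point height (grasp point is 5 mm above the TCP, tool down)
def pick(xy,g,yaw,open_,force,zlift=.2):
    robot.command_gripper(open_)
    robot.reach([*xy,zlift],down(yaw)); robot.line_to([*xy,zlift],vel=.1) if 0 else None
    hit=robot.line_to([*xy,Z(g)],vel=.12,until_force=12)
    robot.command_gripper(0.0 if 0 else max(open_-.04,0),force)
    print('hit',hit,'tcp',np.round(robot.get_tcp_pos(),4),'width',robot.get_grip_width(),'ff',robot.get_finger_force(),'t',robot.get_time())
def place(xy,g,zsup,yaw,open_,zlift):
    robot.line_to([*xy,zlift],vel=.2,rot=down(yaw))
    robot.line_to([*xy,Z(g)+zsup+.012],vel=.12)
    hit=robot.line_to([*xy,Z(g)+zsup-.003],vel=.02,until_force=3)
    print('placed',hit,np.round(robot.get_tcp_pos(),4),'want z',Z(g)+zsup)
    robot.command_gripper(open_); robot.line_to([*xy,zlift],vel=.15)
    print('t',robot.get_time())
ROW=-.03
COR=np.array([.463,-.2152]);DK=np.array([.466,-.1152]);BL=np.array([.460,-.3152])
E
python3 - <<'E'
from h import *
for y in(67,-113): print(y,robot.solve_ik([.423,.139,.2],down(np.radians(y))))
for y in(0,180): print(y,robot.solve_ik([.463,-.215,.2],down(ROW+np.radians(y))))
yaws=[y for y in(67,-113) if robot.solve_ik([.423,.139,.2],down(np.radians(y))) is not None]
q=[robot.solve_ik([.423,.139,.2],down(np.radians(y))) for y in yaws]
yaw=np.radians(yaws[int(np.argmin([abs(a[5]) for a in q]))]); print(yaw)
pick([.423,.1388],.050,yaw,.068,20)
robot.line_to([.423,.1388,.2],vel=.12)
print(robot.get_grip_width(),robot.get_ft_force(),robot.get_time())
snap('scene','s2.png')
a=cv2.imread('pics/s2.png')[120:330,130:430];cv2.imwrite('pics/s2c.png',cv2.resize(a,None,fx=2,fy=2))
E
```

```text
67 [ 0.76283125  0.00498235 -0.52999064  0.         -1.03582334  1.97733567]
-113 [ 0.76283125  0.00498235 -0.52999064  0.         -1.03582334 -1.16425698]
0 [-0.04955815  0.11954352 -0.40471664  0.         -1.04653617  1.59035448]
180 [-0.04955815  0.11954352 -0.40471664  0.         -1.04653617 -1.55123818]
-1.9722220547535925
hit False tcp [0.4226 0.1384 0.0451] width 0.05236861669762306 ff 20.000340343394782 t 10.9
0.05243952973437704 [ 0.8323507   0.20139667 -2.31352643] 12.3417
```

View pics/s2c.png

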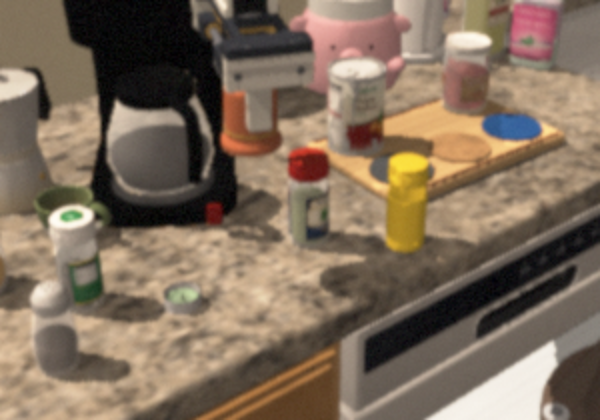

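```bash
python3 - <<'E'
from h import *
Y=ROW+np.pi
place(COR,.050,.020,Y,.072,.2)
robot.line_to([.43,-.2,.28],vel=.25,rot=down(Y+0))
G['stand']=COR
im,_=look('wrist',['stand'],G,fn='w3.png',z0=.02)
look('wrist',['coaster_dark','coaster_blue','tin','jam_jar'],G)
_,o=look('top',['stand'],G,z0=.02);look('scene',['stand'],G,z0=.02)
print(robot.get_time())
cv2.imwrite('pics/w3.png',im['color'][:,:,::-1])
E
```

```text
placed True [ 0.4629 -0.2152  0.065 ] want z 0.065
t 17.7417
wrist stand [ 0.4622 -0.2148] 0.9
wrist coaster_dark [ 0.4664 -0.1155] 0.96
wrist coaster_blue [ 0.4592 -0.315 ] 0.96
wrist tin [ 0.559  -0.1186] 0.36
wrist jam_jar [ 0.5553 -0.3158] 0.06
top stand [ 0.4654 -0.2162] 0.2
scene stand [ 0.4635 -0.2195] 0.81
18.7917
```

View pics/w3.png

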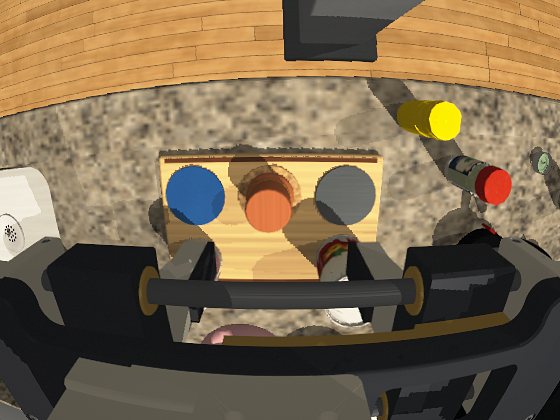

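The stand is at pixel (268,203), within 1 mm of the cork coaster's centre. The tealight is next.

```bash
python3 - <<'E'
from h import *
Y=ROW+np.pi
T=[.4199,.2340]
pick(T,.021,np.radians(20-180),.056,8)
robot.line_to([*T,.2],vel=.15)
print(robot.get_grip_width(),robot.get_time())
place([.4624,-.2150],.021,.085,Y,.056,.2)
robot.line_to([.43,-.2,.28],vel=.25)
G['tealight']=COR;G['stand']=COR
look('wrist',['tealight'],G,z0=.085,fn='w4.png');im,_=look('wrist',['stand'],G,z0=.02)
print(robot.get_time())
cv2.imwrite('pics/w4c.png',cv2.resize(im['color'][120:270,150:400,::-1],None,fx=3,fy=3,interpolation=2))
E
```

```text
hit False tcp [0.42   0.2342 0.0162] width 0.037454527448191194 ff 8.018758938431205 t 23.1083
0.03727265014296234 24.4833
placed True [ 0.4624 -0.215   0.1007] want z 0.101
t 29.7583
wrist tealight [ 0.462  -0.2149] 0.93
wrist stand [ 0.4603 -0.2147] 0.49
30.4583
```

View pics/w4c.png

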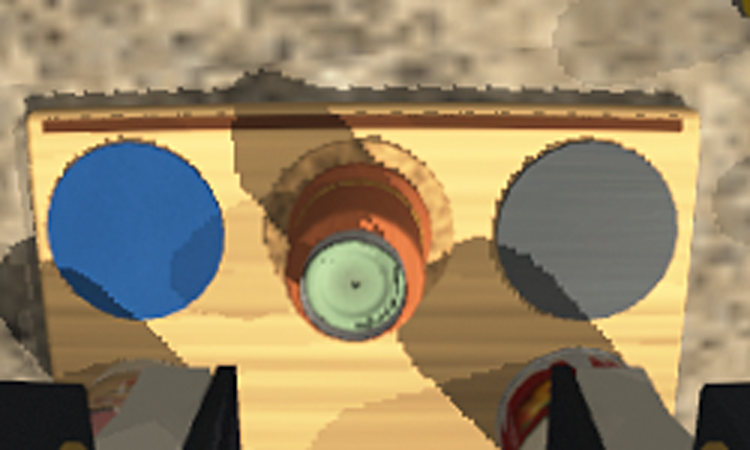

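```bash
cat > jar.py <<'E'
from h import *
import sys
def jar(n,dest,view,z=.24,g=.068,wv=.064,pyaw=0):
    Y=ROW+np.pi
    robot.reach([*view,.28],down(np.pi+pyaw))
    im,o=look('wrist',[n],G,fn='w_%s.png'%n)
    x=o[n][0]; assert o[n][1]>.8 and np.hypot(*(x-G[n]))<.012
    pick(x,g,np.pi+pyaw,wv,15,z)
    robot.line_to([*x,z],vel=.15); print(robot.get_grip_width())
    mid=[.44,min(x[1],.1),z]
    robot.line_to(mid,vel=.2)
    place(dest,g,.02,Y,wv,z)
    robot.line_to([.43,-.2,.28],vel=.25)
    G[n]=dest;G['tealight']=COR
    look('wrist',[n],G,z0=.02,fn='w_%s_end.png'%n);look('wrist',['tealight'],G,z0=.085)
    print(robot.get_time())
E
python3 - <<'E'
from jar import *
jar('red_jar',[.4595,-.3151],[.42,.06])
a=cv2.imread('pics/w_red_jar.png');b=cv2.imread('pics/w_red_jar_end.png');cv2.imwrite('pics/r.png',cv2.resize(np.hstack([a,b]),(800,300)))
E
```

```text
wrist red_jar [0.4336 0.0575] 0.95
hit False tcp [0.4337 0.0576 0.0632] width 0.044187537601013016 ff 15.000409819185734 t 34.3917
0.04434987860149898
placed True [ 0.4594 -0.3151  0.0831] want z 0.083
t 41.7333
wrist red_jar [ 0.4591 -0.3135] 0.93
wrist tealight [ 0.4625 -0.2148] 0.92
42.5833
```

View pics/r.png

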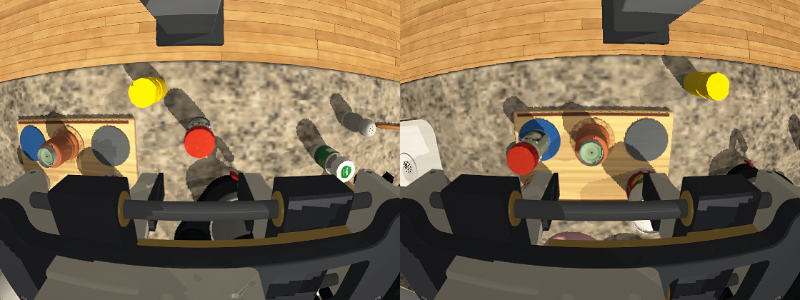

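```bash
python3 - <<'E'
s=open('jar.py').read()
s=s.replace("    robot.reach([*view,.28],down(np.pi+pyaw))","    robot.line_to([.42,.2,.28],vel=.25,rot=down(np.pi+pyaw)); robot.line_to([*view,.28],vel=.25)")
s=s.replace("    mid=[","    robot.line_to([.425,.27,z],vel=.2)\n    mid=[").replace("[.44,min","[.43,min")
open('jar.py','w').write(s)
E
python3 - <<'E'
from jar import *
jar('green_jar',[.4662,-.1154],[.43,.29],wv=.062)
a=cv2.imread('pics/w_green_jar.png');b=cv2.imread('pics/w_green_jar_end.png');cv2.imwrite('pics/g.png',cv2.resize(np.hstack([a,b]),(800,300)))
E
```

```text
wrist green_jar [0.4844 0.3115] 0.92
hit False tcp [0.4845 0.3116 0.0632] width 0.041948248180134075 ff 15.001093689279514 t 47.7083
0.04207493451209436
placed True [ 0.4661 -0.1154  0.083 ] want z 0.083
t 55.5417
wrist green_jar [ 0.4661 -0.1159] 0.93
wrist tealight [ 0.4625 -0.2153] 0.91
56.2917
```

View pics/g.png

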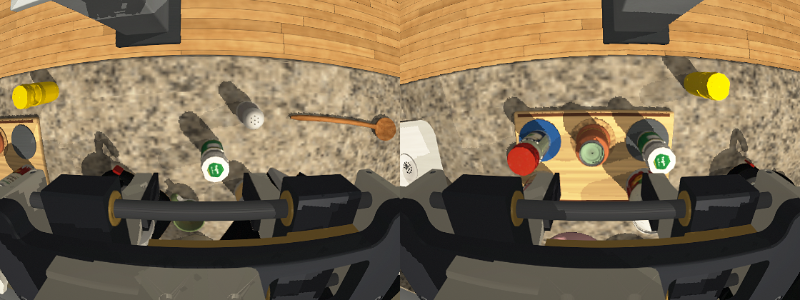

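```bash
python3 - <<'E'
from h import *
robot.line_to([.42,.1,.3],vel=.25)
G.update(stand=COR,tealight=COR,red_jar=BL,green_jar=DK)
for c in('top','scene'):
    look(c,['salt_shaker','tin','jam_jar'],G,fn='f%s.png'%c); look(c,['stand','red_jar','green_jar'],G,z0=.02)
a=cv2.imread('pics/fscene.png')[110:330,130:430];cv2.imwrite('pics/fc.png',cv2.resize(a,None,fx=2.6,fy=2.6))
E
```

```text
top salt_shaker [0.3923 0.3328] 0.07
top tin [ 0.5628 -0.1204] 0.92
top jam_jar [ 0.5563 -0.32  ] 0.87
top stand [ 0.4655 -0.2172] 0.5
top red_jar [ 0.4637 -0.3175] 0.85
top green_jar [ 0.4716 -0.1175] 0.87
scene salt_shaker [0.4171 0.3699] 0.81
scene tin [ 0.5577 -0.119 ] 0.89
scene jam_jar [ 0.5646 -0.3349] 0.67
scene stand [ 0.4601 -0.2129] 0.78
scene red_jar [ 0.4594 -0.3149] 0.9
scene green_jar [ 0.4858 -0.1353] 0.73
```

View pics/fc.png

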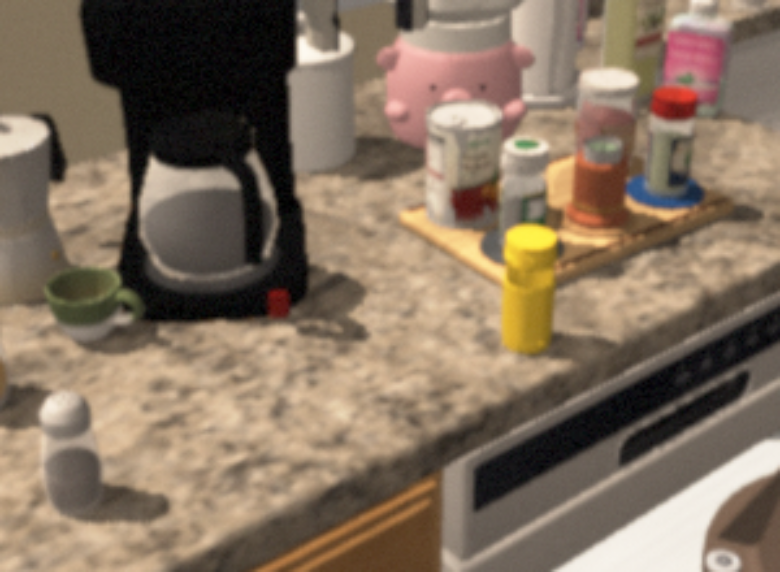

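The stand, tealight and both jars are upright on their coasters. The tin, jam jar and salt shaker haven't moved.

```bash
python3 -c "
from cell import robot
print(robot.job_done(),robot.get_time())"
```

```text
the job is handed in; nothing more can be done
the job is handed in; nothing more can be done
```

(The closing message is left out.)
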